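Hold a meter home in its readout dock

TASK

Before it is handed out, the hand-held meter has to be read in the readout dock: pick it up, lay it flat on the dock's bed with its strip-slot end towards the contact plunger, and push it in against the sprung plunger until its end is hard up against the two stops beside the plunger, firmly but without forcing it. The dock has no catch, so keep it pressed home for three seconds while it reads, and finish still holding it there, against the stops. Leave the strip vial, the lancing pen and the blue case where they are.

Things in the scene. Friction and masses are not known exactly. Their poses are not given: they have to be found in the camera images.
- meter: Flat dark-blue hand-held meter with a display and two round grey buttons, 92 x 52 x 18 mm (sides upright to about 12 mm), corner radius 18 mm, about 0.06 kg, lying display up. Origin: centre of its underside; x along its length towards the strip-slot end, the end nearer the display; z up. Grasp across its 52 mm width (its y), about 14 mm nearer the button end than the middle.
- meter_slot (a point): Middle of the meter's flat strip-slot end face: 46 mm along the meter's x from its origin, 7.5 mm above its underside.
- dock: The readout dock: low white and grey plastic fixture screwed to the table, 178 x 86 x 44 mm. Origin on the table surface; x is the way the meter is pushed in, y across, z up. Its head stands at x = +24 to +82 mm, 74 mm wide, 44 mm high. With the meter home, the meter's origin is at dock x = -26, y = 0, z = 16 mm, its x along the dock's x. There is no catch.
- dock_bed (a point): Middle of the flat bed's top, at dock x = -29, y = 0, z = 16 mm, same axes as the dock. The bed is 40 mm wide and runs from x = -80 mm (open rear end) to the head; beside it the foot plate is only 6 mm high, so fingers pass beside the bed.
- dock_guides (a point): Middle of the mouth of the two guide walls, dock x = -4, y = 0, z = 16 mm, same axes as the dock. The walls' inner faces are 55 mm apart; they run from here to the stops, 24 mm farther in x, tops 28 mm above the table. Flared lead-ins, 75 mm wide over all, reach 8 mm back from here: with the meter home they end 14 mm ahead of its middle, so fingers must hold it behind that.
- dock_stop: The two dark hard stops on the head, one either side of the plunger (7 to 16 mm from the middle line, 12 mm high above the bed). Same origin and axes as the dock; their faces are at x = +20 mm.
- dock_stop_face (a point): Point midway between the faces of the two stops, on the plunger's axis: dock x = +20 mm, y = 0, z = 23.5 mm.
- plunger_tip (a point): Tip of the sprung contact plunger, a round steel pin of 9 mm diameter between the stops, on the dock's middle line, z = 23.5 mm. At rest it sticks out 10 mm in front of the stops (dock x = +10 mm).
- plunger (a joint): How far the plunger is pushed in (m): 0 at rest, 0.010 when the meter's end meets the stops. The spring needs about 3 N to start and 8 N at 0.010; it pushes the meter back out if it is let go. The plunger itself could go to 0.013.
- strip_vial: Small white vial with a blue lid, 31 x 29 x 48 mm, standing upright; leave it. Origin at its underside.
- lancet_pen: Light-blue lancing pen, 97 mm long, 16 mm thick, lying; leave it. Origin at the middle of its underside, y along its length.
- blue_case: Blue plastic case, 83 x 104 x 28 mm, lying flat; leave it. Origin at the middle of its underside.
Things that resemble listed ones, but are neither listed nor needed, are in the scene too. There is more than one size of the meter; the one meant has the size given above.

How it is judged:
On the way:
1. the meter lies in the dock, slot end first, and is kept pressed against the stops for 2.5 s without a break (value of joint plunger above 0.0085 m and x of meter_slot in the frame of dock above 0.0175 m and y of meter_slot in the frame of dock between -0.004 and 0.004 m and z of meter in the frame of dock between 0.012 and 0.0205 m and angle between meter's own z axis and vertical below 0.1 rad and angle between the x axis of meter and the x axis of dock, either way round below 0.1 rad and contact force between meter and dock_stop above 1 N and linear speed of meter below 0.02 m/s), for 2.5 s.
At the end, for the whole second after the job is handed in: Meter flat on the bed, slot end within 4 mm of the dock's middle line and 2.5 mm of the stops, square within 0.1 rad, plunger in more than 8.5 mm, at least 1 N on the stops, still, the fingers on it; held so for 2.5 s without a break beforehand, and through the end (all of step 1 and contact force between the fingers and meter above 1 N); the arm keeps its last pose, push and grip.
It fails at once if the meter is forced: pressed against the stops with more than 45 N (contact force between meter and dock_stop above 45 N).
It fails at once if the strip vial is disturbed (moved more than 20 mm) (distance of strip_vial from where it was at the start of the episode above 0.02 m).
It fails at once if the lancet pen is disturbed (moved more than 20 mm) (distance of lancet_pen from where it was at the start of the episode above 0.02 m).
It fails at once if the blue case is disturbed (moved more than 20 mm) (distance of blue_case from where it was at the start of the episode above 0.02 m).
It also fails if it takes over 51 s, if anything falls off the work surface, if the arm or the gripper's body presses on something with over 40 N, if the wrist force passes 120 N, or if a joint passes its speed limit or range.

ROBOT

A 7-joint arm with a two-finger parallel gripper is mounted at the origin on a cart in front of the work surface, level with it; the furniture and walls round the work are solid. World frame = base frame: x ahead of the robot, y to its left, z up, the work surface at z = 0. Lengths are in m, angles in rad, forces in N, time in s.
With the tool pointing down it reaches from about 0.4 to 0.85 m from the base axis. Payload 10.4 kg.
Tool frame: the origin (TCP) lies at the very end of the fingers, on their centre line; the grasp point (between the pads) lies 19 mm behind it (r.pinch_z is the distance from the TCP to the grasp point, in m); z points along the fingers, y is the line along which they close (so a half turn about z gives the same grasp; the last joint's range is limited). The gripper opens to 87 mm and grips with 3 to 60 N. Pads are 19 mm wide; open, the fingers measure 117 mm over their backs; the gripper's body (75 mm by 190 mm) begins 51 mm behind the grasp point.
Start: joints at [-1.231, 0.332, -0.065, 1.46, 0.022, 1.35, -0.088], TCP at [0.222, 0.584, 0.185] pointing down, gripper open.
Joint ranges: [-2.6, 2.6], [-0.5, 2.12], [-1.47, 1.34], [0.16, 2.42], [-1.27, 4.41], [0.06, 2.06], [-2.6, 2.6]. Speed limits (rad/s): [2.22, 2.22, 2.79, 2.79, 3.14, 3.14, 3.14].

INTERFACE

Orientations are given as a unit quaternion [x, y, z, w].
In Python, from bench import r, camera gives the robot as it stands. The module is installed in compiled form; this text tells all that it offers.
- The arm moves only by the shell command python3 -m pendant 'ROWS' [FORCE]. ROWS is JSON, a list of rows, each an object with "dp": the shift along the tool's x, y, z as a fraction of full scale, a list of three; "rotation": the turn, a rotation vector about the tool's x, y, z as a fraction of full scale, a list of three; "jaw": the opening, from 0 (shut) to 1 (fully open). A call has 1 to 8 rows; each row is the pose to reach, as a shift and turn from the pose commanded when the call began, along the tool's axes at that moment, turning the shorter way round; what a row does not reach only later rows make up. Full scale, the value 1, is 0.15 m for a shift and 2 pi rad for a turn. A row lasts 1/8 s, in which the tool goes at most 62.5 mm and 10.7 degrees, less where a joint would pass 70% of its speed; a pose out of reach is approached as far as the arm can. A call with a number of a shift or a turn outside -1 to 1 is refused whole. A call with a gripper value outside its range is refused whole. The fingers move at their own pace and stop on an object; FORCE is the grip in N (left out, the last holds). Time passes only in rows, so rows that repeat a pose let the fingers close. It gives the time, the measured TCP pose, the force, the opening and the grip force at its end, in the units of the state.
- r.read_state(): the state, without advancing time (a new reading comes with each control period).
- camera(name): name is "side" or "top"; returns a dict with "image" (420x560x3 uint8, red, green, blue), "z_map" (420x560 float32, m along the optical axis (not along the pixel's ray), 0 where there is no reading), "mtx" (3x3 intrinsics, pixels), "T" (4x4, takes a point from camera to world coordinates). Camera axes: x right, y down, z forward; pixel columns grow to the right and rows downward; lengths in m; the calibration is good to about 2 mm. A picture is of the moment at which its call begins.
- r.close_job(): hands the job in; it is judged then, once.
The state is a dict: "time": time; "joint_positions": joint angles; "joint_vel": joint speeds; "joint_torque": joint torques, N m; "ee_pos": TCP position; "eef_rot": TCP orientation; "ft_force": force on the tool from outside, world axes, zero at the start; "torque": the same for the moment, N m; "width": finger opening in m; "grip_force": force on a finger pad.
Only numpy, scipy, OpenCV 4.12 (cv2) and the standard library are available. Lean on these libraries where they do the work, as an engineer would, in place of code of your own. Each camera call takes 0.05 s, during which the arm holds its last target. There are 200 camera calls.

## Working session

There is one attempt and no reset: what is moved stays moved. The work goes in short steps, Python scripts to look and compute and a shell command to move; the robot and the scene stay as the last step left them, time stands still between calls to the robot, and variables do not carry over. Pictures are saved under pics/ and viewed, at most 10 in all, crops included, and the job is handed in when it is done.

```bash
mkdir -p pics
python3 - <<'E'
from bench import r,camera
import cv2,numpy as np
for n in("top","side"):
    c=camera(n);cv2.imwrite(f"pics/{n}0.png",c["image"][:,:,::-1]);np.savez(f"{n}0.npz",**c);print(n,c["mtx"].round(1).tolist(),c["T"].round(3).tolist())
s=r.read_state();print(s,r.pinch_z)
E
```

```text
top [[470.0, 0.0, 277.9], [0.0, 470.0, 205.9], [0.0, 0.0, 1.0]] [[-0.019, -0.996, 0.085, 0.451], [-1.0, 0.02, 0.009, -0.014], [-0.011, -0.085, -0.996, 0.992], [0.0, 0.0, 0.0, 1.0]]
side [[537.5, 0.0, 280.6], [0.0, 537.5, 208.5], [0.0, 0.0, 1.0]] [[0.951, -0.184, 0.249, 0.295], [-0.309, -0.514, 0.8, -0.821], [-0.019, -0.838, -0.545, 0.607], [0.0, 0.0, 0.0, 1.0]]
{'time': 0.1, 'joint_positions': array([-1.23060841,  0.33277395, -0.06472257,  1.46086938,  0.02162894,
        1.34991142, -0.08851695]), 'joint_vel': array([-0.00067639, -0.00064411,  0.00276049, -0.00257036, -0.00167235,
        0.0008474 ,  0.00014934]), 'joint_torque': array([ 2.95668666e-03, -6.24538422e+01,  2.54497753e-02, -3.90721714e+01,
       -6.14412571e-02,  3.64041841e-02,  4.83670090e-05]), 'ee_pos': array([0.22166156, 0.58394105, 0.18394953]), 'eef_rot': array([ 1.80385942e-01,  9.83595705e-01, -6.28326676e-04, -7.46501420e-05]), 'ft_force': array([ 1.13427699, -0.48526835, -0.30284879]), 'torque': array([-0.0116459 ,  0.02368177,  0.01818968]), 'grip_force': 0.0, 'width': 0.0871083789128721} 0.0187
```

View pics/top0.png

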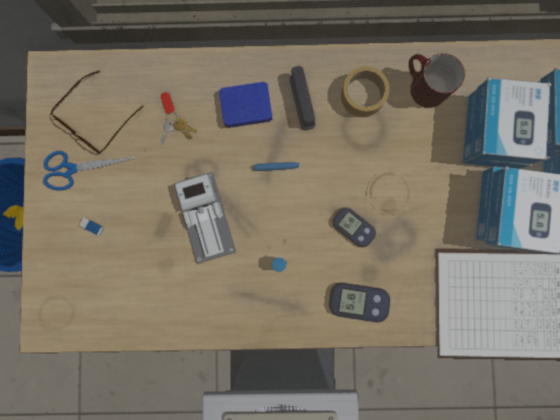

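View pics/side0.png

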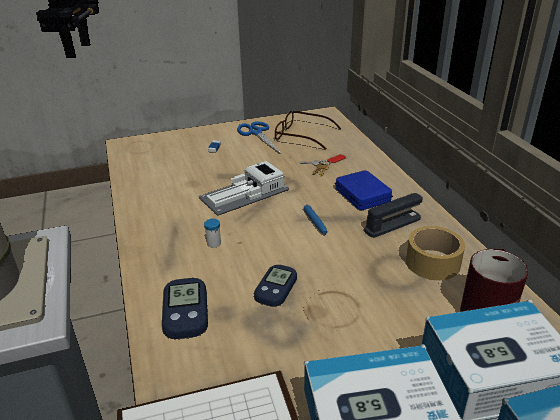

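The top view shows two real meters, a smaller one at (354,228) and a larger one at (360,302). Look-alikes are the meters printed on the boxes at (525,128) and (540,220). The dock is at (208,220), with its head at (197,191). I'll measure both meters and the dock.

```bash
cat > h.py <<'E'
import numpy as np,cv2
def pts(c):
    z=c["z_map"];v,u=np.mgrid[:z.shape[0],:z.shape[1]];K=c["mtx"]
    P=np.stack([(u-K[0,2])/K[0,0]*z,(v-K[1,2])/K[1,1]*z,z],-1)
    return P@c["T"][:3,:3].T+c["T"][:3,3]
def rect(P,m):
    q=(P[m][:,:2]*1000).astype(np.float32);return cv2.minAreaRect(q),len(q)
E
python3 - <<'E'
from h import *
c=np.load("top0.npz");P=pts(c)
for n,(u0,u1,v0,v1) in dict(small=(322,386,198,256),big=(322,398,272,330),dock=(165,245,165,270)).items():
    b=np.zeros(P.shape[:2],bool);b[v0:v1,u0:u1]=1
    h=P[...,2];tab=np.median(h[b&(abs(h)<.004)]) ;print(n,"table",tab)
    for lo,hi in((.004,.06),(.008,.06),(.012,.06),(.036,.06),(.013,.02)): 
        m=b&(h-tab>lo)&(h-tab<hi)
        if m.sum()>5: print(lo,hi,rect(P,m),np.median(h[m]).round(4))
im=c["image"][190:335,300:400,::-1];im2=c["image"][165:270,165:245,::-1]
cv2.imwrite("pics/crop.png",np.hstack([cv2.resize(im,(400,580),interpolation=2),cv2.resize(im2,(400,580),interpolation=2)]))
E
```

```text
small table -0.0005951812840003234
0.004 0.06 (((493.02325439453125, -166.2646484375), (120.59374237060547, 115.71286010742188), 85.03250122070312), 1086) 0.0159
0.008 0.06 (((487.9828186035156, -161.73321533203125), (91.67619323730469, 51.65708541870117), 49.472591400146484), 1042) 0.016
0.012 0.06 (((488.28594970703125, -161.3786163330078), (90.45441436767578, 51.65708541870117), 49.472591400146484), 1005) 0.0161
0.013 0.02 (((488.3960266113281, -161.56253051757812), (90.53446197509766, 51.118160247802734), 50.26629638671875), 909) 0.0161
big table -0.0006487767342632234
0.004 0.06 (((333.9874572753906, -172.2488250732422), (151.2652130126953, 113.4696044921875), 88.08853149414062), 1996) 0.0216
0.008 0.06 (((334.212890625, -166.86947631835938), (122.6628189086914, 69.56912994384766), 80.35737609863281), 1965) 0.0217
0.012 0.06 (((334.212890625, -166.86947631835938), (122.6628189086914, 69.56912994384766), 80.35737609863281), 1951) 0.0217
0.013 0.02 (((334.16998291015625, -166.86412048339844), (122.67354583740234, 69.49945831298828), 80.5015869140625), 318) 0.018
dock table -0.0008374429485865087
0.004 0.06 (((515.8062133789062, 151.81813049316406), (161.28396606445312, 221.15518188476562), 89.52659606933594), 3352) 0.0164
0.008 0.06 (((515.507080078125, 150.86813354492188), (176.5452880859375, 84.61334228515625), 16.008472442626953), 2586) 0.0195
0.012 0.06 (((518.7408447265625, 151.62478637695312), (169.83326721191406, 76.99090576171875), 15.163617134094238), 2347) 0.0268
0.036 0.06 (((565.2767944335938, 164.97647094726562), (58.461944580078125, 74.0773696899414), 16.053016662597656), 976) 0.043
0.013 0.02 (((509.93865966796875, 149.39755249023438), (150.9224395751953, 76.68232727050781), 14.586307525634766), 1023) 0.0158
```

View pics/crop.png

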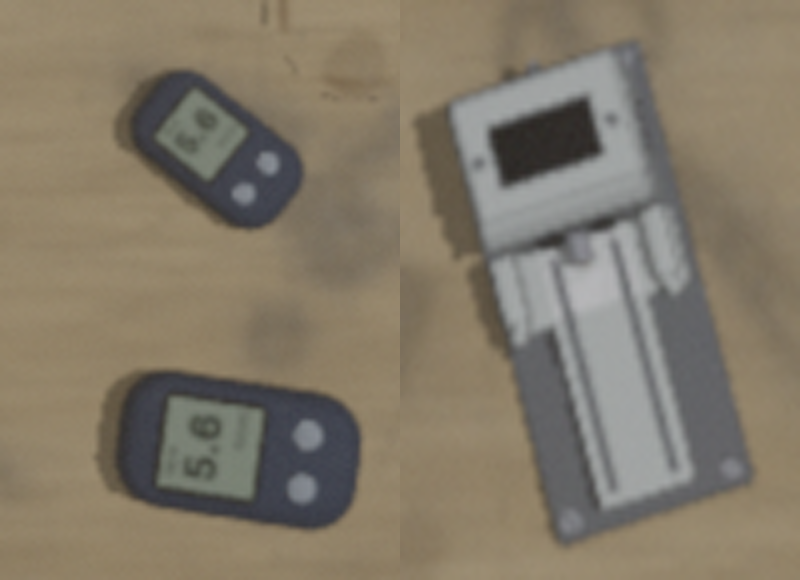

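Pixel (354,228) is the one to take: it measures 92 x 52 mm. The one at (360,302) measures 123 x 70 mm, so it's a decoy. In the crop, the display (slot end) points up and left, a yaw of about 50°, and the dock yaw is about 16°. I'll refine this with both cameras and write a move helper.

```bash
cat >> h.py <<'E'
from scipy.spatial.transform import Rotation as R
def go(s,p,yaw):
    """dp, rotation fractions to bring TCP to p, tool down, tool y at world yaw (deg)"""
    M=R.from_quat(s["eef_rot"]);dp=M.inv().apply(np.array(p)-s["ee_pos"])/.15
    y=np.radians(yaw);Y=np.array([np.cos(y),np.sin(y),0]);Z=np.array([0,0,-1.]);G=R.from_matrix(np.c_[np.cross(Y,Z),Y,Z])
    return dp.round(3).tolist(),((M.inv()*G).as_rotvec()/2/np.pi).round(4).tolist()
def axis(q):
    """centre & yaw(deg) by PCA"""
    m=q.mean(0);w,v=np.linalg.eigh(np.cov((q-m).T));return m.round(1),np.degrees(np.arctan2(v[1,1],v[0,1])).round(1)
E
python3 - <<'E'
from h import *
for n in("top","side"):
    P=pts(np.load(n+"0.npz"));h=P[...,2];mm=P*1000
    for k,(cx,cy,rad,lo,hi) in dict(meter=(488,-162,70,.010,.03),head=(565,165,60,.038,.06)).items():
        m=(np.hypot(mm[...,0]-cx,mm[...,1]-cy)<rad)&(h>lo)&(h<hi)
        print(n,k,rect(P,m),axis(mm[m][:,:2]),np.median(h[m]))
    # bed: dark-frame coords
    y=np.radians(16);d=mm[...,:2]-[514.4,150.4];a=d[...,0]*np.cos(y)+d[...,1]*np.sin(y);b=-d[...,0]*np.sin(y)+d[...,1]*np.cos(y)
    for lo,hi in((-75,-45),(-45,-15)):
        m=(a>lo)&(a<hi)&(abs(b)<40)&(h>.012)&(h<.02);print(" bed",lo,b[m].min(),b[m].max(),np.median(h[m]))
    m=(a>40)&(a<70)&(abs(b)<60)&(h>.038);print(" head y",b[m].min(),b[m].max(), "x",a[(abs(b)<30)&(h>.038)&(abs(a)<100)].min(),a[(abs(b)<30)&(h>.038)&(abs(a)<100)].max())
from bench import r
s=r.read_state()
print(go(s,(.45,.45,.184),69.2),go(s,(.479,-.172,.15),140))
E
```

```text
top meter (((487.9359130859375, -161.7880859375), (91.53182983398438, 51.65708541870117), 49.47258758544922), 1032) (array([ 487.8, -161.4]), np.float64(49.8)) 0.016047250327631324
top head (((565.11669921875, 165.05654907226562), (58.19276428222656, 70.65973663330078), 16.51959991455078), 939) (array([564.9, 164.6]), np.float64(105.3)) 0.043177209657312754
 bed -75 -19.65617156267621 20.59682926237312 0.01592961141678606
 bed -45 -19.5061853151322 20.719352163220144 0.015829880354186865
 head y -34.80164322609313 35.35350441775371 x 23.692485084438225 82.13693052821445
side meter (((487.1147766113281, -163.28311157226562), (92.617431640625, 52.81345748901367), 50.55341339111328), 1091) (array([ 486. , -167.7]), np.float64(49.2)) 0.015841129567131684
side head (((564.336669921875, 164.4811553955078), (58.485164642333984, 74.6482162475586), 14.963623046875), 463) (array([563.7, 159.8]), np.float64(107.5)) 0.04320400041806771
 bed -75 -21.693874518885334 20.747551266388058 0.0159197890520838
 bed -45 -22.268590676242063 21.125857358968705 0.015808390290244445
 head y -37.758197623071496 36.92064522875183 x 22.459158343505173 81.19011851761336
([-1.74, -0.295, 0.0], [-0.0002, 0.0, 0.0]) ([-3.392, -4.103, 0.232], [-0.0002, -0.0001, -0.1966])
```

```bash
python3 -m pendant '[{"dp":[-1,-0.3,0],"rotation":[0,0,0],"jaw":1},{"dp":[-1,-0.3,0],"rotation":[0,0,0],"jaw":1},{"dp":[-1,-0.3,0],"rotation":[0,0,0],"jaw":1}]'
```

```text
time: 0.48
ee_pos: [0.3494, 0.486, 0.1844]
eef_rot: [0.182, 0.983, -0.0, 0.001]
ft_force: [-0.4, 0.3, 0.9]
width: 0.0869
grip_force: 0.0
```

```bash
python3 -m pendant '[{"dp":[-1,-1,0],"rotation":[0,0,0],"jaw":1},{"dp":[-1,-1,0],"rotation":[0,0,0],"jaw":1},{"dp":[-1,-1,0],"rotation":[0,0,0],"jaw":1},{"dp":[-1,-1,0],"rotation":[0,0,0],"jaw":1}]'
```

```text
time: 0.98
ee_pos: [0.4347, 0.2915, 0.1846]
eef_rot: [0.183, 0.983, -0.0, 0.0]
ft_force: [0.6, 1.2, 0.4]
width: 0.087
grip_force: 0.0
```

```bash
python3 -m pendant '[{"dp":[-0.7,-1,0],"rotation":[0,0,0],"jaw":1},{"dp":[-0.7,-1,0],"rotation":[0,0,0],"jaw":1},{"dp":[-0.7,-1,0],"rotation":[0,0,0],"jaw":1},{"dp":[-0.7,-1,0],"rotation":[0,0,0],"jaw":1}]'
```

```text
time: 1.48
ee_pos: [0.4789, 0.1132, 0.1847]
eef_rot: [0.184, 0.983, -0.0, 0.0]
ft_force: [-0.8, 0.3, 0.3]
width: 0.0871
grip_force: 0.0
```

```bash
python3 -m pendant '[{"dp":[-0.6,-1,0],"rotation":[0,0,-0.19],"jaw":1},{"dp":[-0.6,-1,0],"rotation":[0,0,-0.19],"jaw":1},{"dp":[-0.6,-1,0],"rotation":[0,0,-0.19],"jaw":1},{"dp":[-0.6,-1,0],"rotation":[0,0,-0.19],"jaw":1},{"dp":[-0.6,-1,0],"rotation":[0,0,-0.19],"jaw":1},{"dp":[-0.6,-1,0],"rotation":[0,0,-0.19],"jaw":1},{"dp":[-0.6,-1,0],"rotation":[0,0,-0.19],"jaw":1},{"dp":[-0.6,-1,0],"rotation":[0,0,-0.19],"jaw":1}]'
python3 - <<'E'
from h import *
from bench import r
s=r.read_state();print(s["joint_positions"].round(2),go(s,(.4786,-.1727,.06),139.8))
E
```

```text
time: 2.48
ee_pos: [0.5089, -0.0532, 0.1844]
eef_rot: [-0.404, 0.915, 0.0, -0.0]
ft_force: [0.0, 0.5, 0.5]
width: 0.0871
grip_force: 0.0
[-0.39  0.07  0.43  1.78 -0.03  1.3   2.45] ([0.725, -0.389, 0.829], [0.0001, -0.0, -0.0061])
```

The last joint would run out of range this way, so I'll use the half-turn-equivalent grasp (tool y at −40°).

```bash
python3 -m pendant '[{"dp":[0.7,-0.4,0],"rotation":[0,0,0.23],"jaw":1},{"dp":[0.7,-0.4,0],"rotation":[0,0,0.23],"jaw":1},{"dp":[0.7,-0.4,0],"rotation":[0,0,0.23],"jaw":1},{"dp":[0.7,-0.4,0],"rotation":[0,0,0.23],"jaw":1},{"dp":[0.7,-0.4,0],"rotation":[0,0,0.23],"jaw":1},{"dp":[0.7,-0.4,0],"rotation":[0,0,0.23],"jaw":1},{"dp":[0.7,-0.4,0],"rotation":[0,0,0.23],"jaw":1},{"dp":[0.7,-0.4,0],"rotation":[0,0,0.23],"jaw":1}]'
```

```text
time: 3.48
ee_pos: [0.4826, -0.1715, 0.1845]
eef_rot: [0.306, 0.952, 0.0, -0.0]
ft_force: [-0.2, -0.6, -0.7]
width: 0.0873
grip_force: 0.0
```

```bash
python3 -m pendant '[{"dp":[0,0,0],"rotation":[0,0,0.23],"jaw":1},{"dp":[0,0,0],"rotation":[0,0,0.23],"jaw":1},{"dp":[0,0,0],"rotation":[0,0,0.23],"jaw":1},{"dp":[0,0,0],"rotation":[0,0,0.23],"jaw":1},{"dp":[0,0,0],"rotation":[0,0,0.23],"jaw":1},{"dp":[0,0,0],"rotation":[0,0,0.23],"jaw":1},{"dp":[0,0,0],"rotation":[0,0,0.23],"jaw":1},{"dp":[0,0,0],"rotation":[0,0,0.23],"jaw":1}]'
python3 - <<'E'
from h import *
from bench import r
s=r.read_state();print(s["joint_positions"].round(2),go(s,(.4786,-.1727,.05),-40.2))
E
```

```text
time: 4.47
ee_pos: [0.4826, -0.1715, 0.1845]
eef_rot: [0.859, 0.511, -0.0, -0.0]
ft_force: [-0.6, -0.1, -0.5]
width: 0.0872
grip_force: 0.0
[-0.38  0.07  0.67  1.79 -0.05  1.3  -0.19] ([-0.02, -0.019, 0.897], [-0.0001, -0.0, 0.0325])
```

```bash
python3 -m pendant '[{"dp":[-0.02,-0.02,0.8],"rotation":[0,0,0.0325],"jaw":1},{"dp":[-0.02,-0.02,0.8],"rotation":[0,0,0.0325],"jaw":1},{"dp":[-0.02,-0.02,0.8],"rotation":[0,0,0.0325],"jaw":1},{"dp":[-0.02,-0.02,0.8],"rotation":[0,0,0.0325],"jaw":1}]'
python3 - <<'E'
from h import *
from bench import r,camera
s=r.read_state();print(s["joint_positions"].round(2),go(s,(.4786,-.1727,.003),-40.2))
c=camera("side");cv2.imwrite("pics/s1.png",c["image"][180:380,120:400,::-1].repeat(2,0).repeat(2,1))
E
```

```text
time: 4.97
ee_pos: [0.4797, -0.1735, 0.0666]
eef_rot: [0.905, 0.425, 0.001, 0.001]
ft_force: [0.2, 0.2, -0.8]
width: 0.0874
grip_force: 0.0
[-0.35  0.21  0.67  1.94 -0.15  1.05 -0.3 ] ([-0.001, -0.01, 0.424], [0.0003, -0.0001, 0.0013])
```

View pics/s1.png

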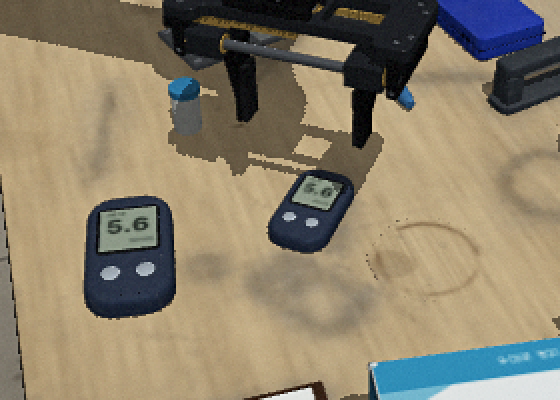

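The crop shows the open fingers (crop pixels 245,120 and 360,145) straddling the meter from above, and nothing else is near them. Next I descend and close.

```bash
python3 -m pendant '[{"dp":[0,-0.01,0.25],"rotation":[0,0,0.0013],"jaw":1},{"dp":[0,-0.01,0.42],"rotation":[0,0,0.0013],"jaw":1},{"dp":[0,-0.01,0.42],"rotation":[0,0,0.0013],"jaw":1},{"dp":[0,-0.01,0.42],"rotation":[0,0,0.0013],"jaw":0.4},{"dp":[0,-0.01,0.42],"rotation":[0,0,0.0013],"jaw":0.4},{"dp":[0,-0.01,0.42],"rotation":[0,0,0.0013],"jaw":0.4},{"dp":[0,-0.01,0.42],"rotation":[0,0,0.0013],"jaw":0.4},{"dp":[0,-0.01,0.42],"rotation":[0,0,0.0013],"jaw":0.4}]' 30
```

```text
time: 6.02
ee_pos: [0.4773, -0.1723, 0.0017]
eef_rot: [0.907, 0.421, 0.0, -0.0]
ft_force: [0.9, -0.5, -0.5]
width: 0.045
grip_force: 0.0
```

Run:
```python
from h import *
from bench import r,camera
s=r.read_state();print(s["width"],s["grip_force"],s["ee_pos"])
c=camera("side");cv2.imwrite("pics/s2.png",c["image"][180:380,180:460,::-1].repeat(2,0).repeat(2,1))
P=pts(c)*1000;m=(np.hypot(P[...,0]-488,P[...,1]+162)<70)&(P[...,2]>8)&(P[...,2]<19);print(rect(P/1000,m))
```

```text
0.045039803113804865 0.0 [ 0.47726626 -0.17233859  0.00170906]
(((486.7993469238281, -163.87860107421875), (90.50003051757812, 52.75408172607422), 50.53373336791992), 987)
```

View pics/s2.png

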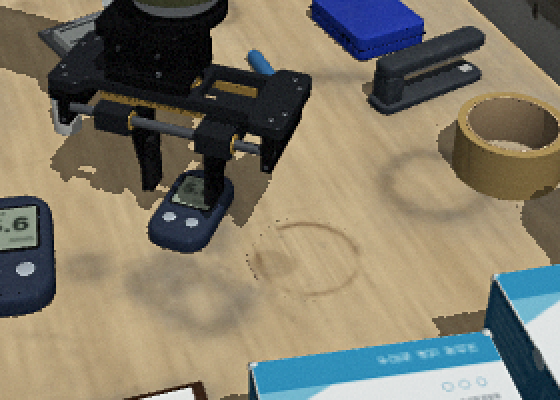

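The right finger (crop 212,205) appears above the meter rather than beside it, although the measured TCP is near the table. I'll measure the finger positions from depth.

Run:
```python
from h import *
from bench import r,camera
c=camera("side");P=pts(c)*1000
for (u,v) in ((150,180),(150,187),(150,150),(212,205),(212,200),(212,170),(208,160),(215,206),(205,206)):
    print((u,v),P[180+v//2,180+u//2].round(0),c["image"][180+v//2,180+u//2])
C=c["T"];K=c["mtx"];s=r.read_state()
q=np.linalg.inv(C)@np.r_[s["ee_pos"],1];p=K@q[:3]/q[2];print("tcp crop px",(p[:2]-180)*2)
t=camera("top");Q=pts(t)*1000
m=(np.hypot(Q[...,0]-488,Q[...,1]+162)<60)&(Q[...,2]>5)&(Q[...,2]<19);print(rect(Q/1000,m))
M=R.from_quat(s["eef_rot"]).as_matrix()
# points in tool frame within the finger zone
X=P[(abs(P[...,0]-480)<90)&(abs(P[...,1]+170)<90)&(P[...,2]<100)&(P[...,2]>3)]
L=(X-s["ee_pos"]*1000)@M
F=L[(L[:,2]<-22)&(L[:,2]>-60)]
for i in range(3):print(np.percentile(F[:,i],[1,25,50,75,99]).round(0))
for z in range(-60,0,6):
    G=L[(L[:,2]>z)&(L[:,2]<z+6)&(abs(L[:,0])<15)];print(z,len(G),np.histogram(G[:,1],bins=range(-70,71,10))[0])
```

```text
(150, 180) [ 454. -164.   50.] [11 14 16]
(150, 187) [ 453. -165.   44.] [16 15 19]
(150, 150) [ 455. -167.   82.] [ 8 13 15]
(212, 205) [ 503. -172.   17.] [3 1 3]
(212, 200) [ 495. -198.   45.] [7 1 4]
(212, 170) [ 495. -201.   78.] [3 4 8]
(208, 160) [ 492. -199.   87.] [10  5 11]
(215, 206) [ 504. -175.   17.] [26 30 37]
(205, 206) [ 497. -172.   17.] [82 89 80]
tcp crop px [182.38920742 225.20887719]
(((505.8377990722656, -140.59561157226562), (36.38395309448242, 51.82048797607422), 50.27782440185547), 374)
[-13. -10.  -8.   1.  11.]
[-28. -21. -19.  29.  31.]
[-59. -54. -49. -44. -38.]
-60 51 [ 0  0  0  0 20  5  0  0  0 14 12  0  0  0]
-54 62 [ 0  0  0  0 23  8  0  0  0 26  5  0  0  0]
-48 59 [ 0  0  0  0 22  8  0  0  0 20  9  0  0  0]
-42 35 [ 0  0  0  0 18  4  0  0  0 12  1  0  0  0]
-36 0 [0 0 0 0 0 0 0 0 0 0 0 0 0 0]
-30 0 [0 0 0 0 0 0 0 0 0 0 0 0 0 0]
-24 1 [0 0 0 0 0 0 0 0 1 0 0 0 0 0]
-18 352 [ 0  0  0  0 17 66 74 75 70 50  0  0  0  0]
-12 37 [ 0  0  0  0  3  1  1  0  1 31  0  0  0  0]
-6 16 [ 0  0  0  0  0  0  0  0  0 13  0  0  0  0]
```

Depth shows the actual fingertips about 40 mm above the reported TCP; the lateral position and tilt are fine. I'll open and measure the tip height properly before descending.

```bash
python3 -m pendant '[{"dp":[0,0,0],"rotation":[0,0,0],"jaw":1},{"dp":[0,0,0],"rotation":[0,0,0],"jaw":1},{"dp":[0,0,0],"rotation":[0,0,0],"jaw":1},{"dp":[0,0,0],"rotation":[0,0,0],"jaw":1},{"dp":[0,0,0],"rotation":[0,0,0],"jaw":1},{"dp":[0,0,0],"rotation":[0,0,0],"jaw":1}]'
cat >> h.py <<'E'
def fingers(c,s,zt=-90):
    """finger points in the reported tool frame: extent per finger"""
    P=pts(c)*1000;L=(P.reshape(-1,3)-s["ee_pos"]*1000)@R.from_quat(s["eef_rot"]).as_matrix()
    dark=c["image"].reshape(-1,3).max(1)<45;zw=P.reshape(-1,3)[:,2]
    for sg in(-1,1):
        F=L[dark&(abs(L[:,0])<25)&(L[:,1]*sg>8)&(L[:,1]*sg<65)&(L[:,2]>zt)&(zw>22)]
        if len(F): print(len(F),"x",np.percentile(F[:,0],[2,98]).round(1),"y",np.percentile(F[:,1],[2,98]).round(1),"z",F[:,2].min().round(1),F[:,2].max().round(1))
E
python3 - <<'E'
from h import *
from bench import r,camera
s=r.read_state();c=camera("side");print(s["ee_pos"],s["width"]);fingers(c,s)
P=pts(c)*1000;L=(P.reshape(-1,3)-s["ee_pos"]*1000)@R.from_quat(s["eef_rot"]).as_matrix()
for z in range(-180,-20,10):
    G=L[(L[:,2]>z)&(L[:,2]<z+10)&(abs(L[:,0])<45)&(abs(L[:,1])<120)];print(z,len(G),np.histogram(G[:,1],bins=range(-120,121,20))[0])
E
```

```text
time: 6.92
ee_pos: [0.4772, -0.1724, 0.0016]
eef_rot: [0.907, 0.421, 0.0, -0.0]
ft_force: [0.3, -0.0, -0.6]
width: 0.0851
grip_force: 0.0
[ 0.47723233 -0.17236301  0.00160686] 0.08505788465340823
300 x [-11.8   9.6] y [-54.4 -41. ] z -90.0 -37.3
215 x [-12.    8.8] y [44.  56.8] z -89.9 -37.9
-180 282 [  0   0   0  33  56  65 128   0   0   0   0   0]
-170 330 [  0   0   0  30  93  69 138   0   0   0   0   0]
-160 1266 [  0 155 181  57  87  80 149  84  54 207 212   0]
-150 1243 [  0  93 122  70  63  67 103 183 155 157 230   0]
-140 691 [  0  36  97  98  38  35  29  42 161  72  83   0]
-130 691 [  0  15  70  96  62  63  75 114  77  81  38   0]
-120 315 [ 0 19 42 67  2  4  8  9 34 51 79  0]
-110 42 [ 0  3  1 20  0  0  0  0  0  0 18  0]
-100 46 [ 0  0  0 46  0  0  0  0  0  0  0  0]
-90 118 [ 0  0  0 76  0  0  0  0 42  0  0  0]
-80 102 [ 0  0  0 58  0  0  0  0 44  0  0  0]
-70 98 [ 0  0  0 59  0  0  0  0 39  0  0  0]
-60 97 [ 0  0  0 54  0  0  0  0 43  0  0  0]
-50 92 [ 0  0  0 50  0  0  0  0 42  0  0  0]
-40 20 [ 0  0  0 11  0  0  0  0  9  0  0  0]
-30 15 [15  0  0  0  0  0  0  0  0  0  0  0]
```

The fingertips sit 37.5 mm short of the reported TCP (the body position agrees). I'll descend by that much, in two steps, watching the force.

```bash
python3 -m pendant '[{"dp":[0,0,0.12],"rotation":[0,0,0],"jaw":1},{"dp":[0,0,0.22],"rotation":[0,0,0],"jaw":1},{"dp":[0,0,0.22],"rotation":[0,0,0],"jaw":1},{"dp":[0,0,0.22],"rotation":[0,0,0],"jaw":1}]' 30
python3 - <<'E'
from h import *
from bench import r,camera
s=r.read_state();c=camera("side");P=pts(c)*1000
L=(P.reshape(-1,3)-s["ee_pos"]*1000)@R.from_quat(s["eef_rot"]).as_matrix();zw=P.reshape(-1,3)[:,2]
for sg in(-1,1):
    F=(abs(L[:,0])<14)&(L[:,1]*sg>36)&(L[:,1]*sg<65)&(c["image"].reshape(-1,3).max(1)<45)&(zw>3);print(zw[F].min() if F.any() else None)
E
```

```text
time: 7.48
ee_pos: [0.4771, -0.1726, -0.0315]
eef_rot: [0.907, 0.421, -0.0, -0.0]
ft_force: [0.6, 0.5, -0.7]
width: 0.0868
grip_force: 0.0
6.00605995416581
5.856335107948141
```

```bash
python3 -m pendant '[{"dp":[0,0,0.02],"rotation":[0,0,0],"jaw":1},{"dp":[0,0,0.02],"rotation":[0,0,0],"jaw":0.45},{"dp":[0,0,0.02],"rotation":[0,0,0],"jaw":0.45},{"dp":[0,0,0.02],"rotation":[0,0,0],"jaw":0.45},{"dp":[0,0,0.02],"rotation":[0,0,0],"jaw":0.45},{"dp":[0,0,0.02],"rotation":[0,0,0],"jaw":0.45},{"dp":[0,0,0.02],"rotation":[0,0,0],"jaw":0.45}]' 35
```

```text
time: 8.4
ee_pos: [0.4773, -0.1724, -0.0343]
eef_rot: [0.907, 0.421, 0.0, -0.0]
ft_force: [0.2, -0.3, 0.6]
width: 0.0512
grip_force: 35.0
```

```bash
python3 -m pendant '[{"dp":[0,0,-0.3],"rotation":[0,0,0],"jaw":0.45},{"dp":[0,0,-0.6],"rotation":[0,0,0],"jaw":0.45},{"dp":[0,0,-0.85],"rotation":[0,0,0],"jaw":0.45},{"dp":[0,0,-0.85],"rotation":[0,0,0],"jaw":0.45}]' 45
python3 - <<'E'
from h import *
from bench import r
s=r.read_state();print(go(s,(.4421,.1311,.09),-74))
E
```

```text
time: 8.9
ee_pos: [0.479, -0.1728, 0.0956]
eef_rot: [0.907, 0.421, 0.002, 0.001]
ft_force: [0.4, 0.2, -1.7]
width: 0.0511
grip_force: 45.0
([1.389, -1.495, 0.037], [0.0004, -0.0007, 0.094])
```

```bash
python3 -m pendant '[{"dp":[0.35,-0.37,0],"rotation":[0,0,0],"jaw":0.45},{"dp":[0.7,-0.75,0],"rotation":[0,0,0],"jaw":0.45},{"dp":[0.7,-0.75,0],"rotation":[0,0,0],"jaw":0.45},{"dp":[0.7,-0.75,0],"rotation":[0,0,0],"jaw":0.45}]'
python3 -m pendant '[{"dp":[0.35,-0.37,0],"rotation":[0,0,0.03],"jaw":0.45},{"dp":[0.7,-0.75,0],"rotation":[0,0,0.06],"jaw":0.45},{"dp":[0.7,-0.75,0],"rotation":[0,0,0.094],"jaw":0.45},{"dp":[0.7,-0.75,0],"rotation":[0,0,0.094],"jaw":0.45},{"dp":[0.7,-0.75,0],"rotation":[0,0,0.094],"jaw":0.45},{"dp":[0.7,-0.75,0],"rotation":[0,0,0.094],"jaw":0.45}]'
python3 - <<'E'
from h import *
from bench import r,camera
s=r.read_state();print(go(s,(.4421,.1311,.0),-74),s["joint_positions"].round(2),s["ee_pos"])
M=R.from_quat(s["eef_rot"]).as_matrix()
for n in("side","top"):
    c=camera(n);P=pts(c).reshape(-1,3)*1000;L=(P-s["ee_pos"]*1000)@M
    m=(L[:,2]>-58)&(L[:,2]<-30)&(L[:,0]>-45)&(L[:,0]<75)&(abs(L[:,1])<34);q=L[m];print(n,m.sum(),cv2.minAreaRect(q[:,:2].astype(np.float32)),np.percentile(q[:,0],[1,99]).round(1),np.percentile(q[:,1],[1,99]).round(1))
    t=q[(q[:,0]>12)&(q[:,2]<-44)]
    if len(t)>20:
        A=np.c_[t[:,:2],np.ones(len(t))];k=np.linalg.lstsq(A,t[:,2],rcond=None)[0];print(" top plane",k.round(3),np.median(t[:,2]))
    a=q[(q[:,0]>12)&(q[:,0]<40)];print(" y range x12-40",a[:,1].min() if len(a) else 0,a[:,1].max() if len(a) else 0)
    cv2.imwrite(f"pics/{n}3.png",c["image"][:,:,::-1])
E
```

```text
time: 9.4
ee_pos: [0.4581, -0.0172, 0.0921]
eef_rot: [0.906, 0.423, -0.001, -0.001]
ft_force: [-0.0, -0.2, -1.2]
width: 0.0515
grip_force: 45.0
time: 10.15
ee_pos: [0.4408, 0.1319, 0.0927]
eef_rot: [0.99, 0.139, -0.0, 0.0]
ft_force: [0.3, 0.2, -1.2]
width: 0.0515
grip_force: 45.0
([0.007, 0.007, 0.618], [0.0, 0.0001, 0.0001]) [-0.79  0.03  0.41  2.01 -0.02  1.1  -1.66] [0.44082624 0.1318635  0.09272392]
side 618 ((14.311531066894531, 6.16552734375), (93.05584716796875, 64.99785614013672), 13.53995132446289) [-30.2  57.6] [-30.2  33.7]
 top plane [ 4.5000e-02  9.7000e-02 -5.2696e+01] -50.47330827066141
 y range x12-40 -10.63050237592058 32.88423494616599
top 231 ((25.253337860107422, 16.13427734375), (29.927087783813477, 80.2705078125), 75.80803680419922) [-15.1  60.8] [-6.4 24.8]
 top plane [  0.078   0.06  -54.25 ] -50.09696141197389
 y range x12-40 6.388679440498862 18.775164380164657
```

View pics/side3.png

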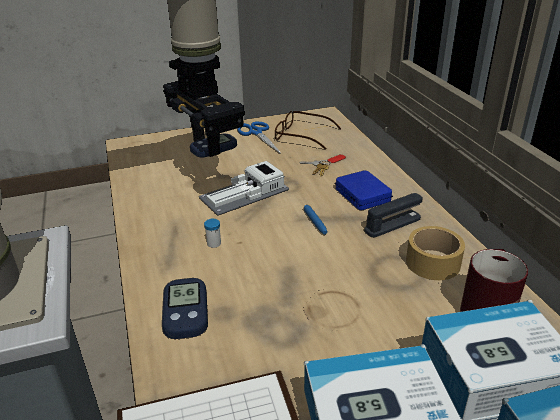

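The side view shows the meter held level at (212,142), display up, behind and above the dock at (245,188); everything else is where it was. I'll lower it to just above the bed and compare.

```bash
python3 -m pendant '[{"dp":[0.007,0.007,0.35],"rotation":[0,0,0],"jaw":0.45},{"dp":[0.007,0.007,0.6],"rotation":[0,0,0],"jaw":0.45},{"dp":[0.007,0.007,0.685],"rotation":[0,0,0],"jaw":0.45},{"dp":[0.007,0.007,0.685],"rotation":[0,0,0],"jaw":0.45},{"dp":[0.007,0.007,0.685],"rotation":[0,0,0],"jaw":0.45}]'
cat >> h.py <<'E'
def dk(p):
    y=np.radians(16);d=p[...,:2]-[514.1,150.4]
    return np.stack([d[...,0]*np.cos(y)+d[...,1]*np.sin(y),-d[...,0]*np.sin(y)+d[...,1]*np.cos(y),p[...,2]],-1)
E
python3 - <<'E'
from h import *
from bench import r,camera
s=r.read_state();print(s["ee_pos"],dk(s["ee_pos"]*1000).round(1))
for n in("side","top"):
    c=camera(n);P=pts(c)*1000;D=dk(P);I=c["image"].astype(int)
    near=(abs(D[...,1])<45)&(D[...,0]>-120)&(D[...,0]<95)&(D[...,2]>8)&(D[...,2]<50)
    blue=near&(I[...,2]-I[...,0]>8)&(I.max(2)<140)&(D[...,2]<45)
    q=D[blue&(D[...,0]<20)];print(n,len(q))
    for a in range(-110,0,6):
        w=q[(q[:,0]>=a)&(q[:,0]<a+6)]
        if len(w)>3:print(a,len(w),w[:,1].min().round(1),w[:,1].max().round(1),np.percentile(w[:,2],[10,50,95]).round(1))
    print("max x",q[:,0].max() if len(q) else 0)
    if n=="side":
        cv2.imwrite("pics/s4.png",cv2.resize(c["image"][100:240,160:320,::-1],(800,560),0,0,0,2) if 0 else cv2.resize(c["image"][110:230,170:310,::-1],(700,600)))
E
```

```text
time: 10.88
ee_pos: [0.4431, 0.1329, -0.0082]
eef_rot: [0.99, 0.139, 0.001, -0.0]
ft_force: [0.3, -0.6, -1.1]
width: 0.0511
grip_force: 45.0
[ 0.44313119  0.13290071 -0.00822822] [-73.    2.7  -8.2]
side 389
-104 57 -19.2 15.2 [31.9 37.8 42.2]
-98 52 -24.2 18.8 [33.  41.6 43.6]
-92 46 -24.3 22.9 [33.2 41.5 43.4]
-86 44 -24.6 30.6 [34.4 42.  44.3]
-80 22 -43.3 23.7 [39.6 41.9 44.5]
-74 17 2.9 23.9 [40.9 42.2 43.1]
-68 5 15.2 29.0 [40.3 41.9 43.2]
-56 18 -28.1 -18.7 [31.2 37.6 42.9]
-50 15 -25.8 -19.0 [30.4 37.2 42.6]
-44 21 -26.8 -5.8 [29.8 37.4 41.5]
-38 21 -25.1 -7.9 [30.3 37.1 41.9]
-32 16 -24.5 -14.2 [29.6 36.9 41.6]
-26 29 -25.0 3.2 [33.9 41.  43. ]
-20 15 -20.0 3.0 [39.8 41.8 43. ]
max x 18.682776353400097
top 17
-20 14 -11.4 -2.8 [39.3 40.4 43.5]
max x -14.147955916858201
```

View pics/s4.png

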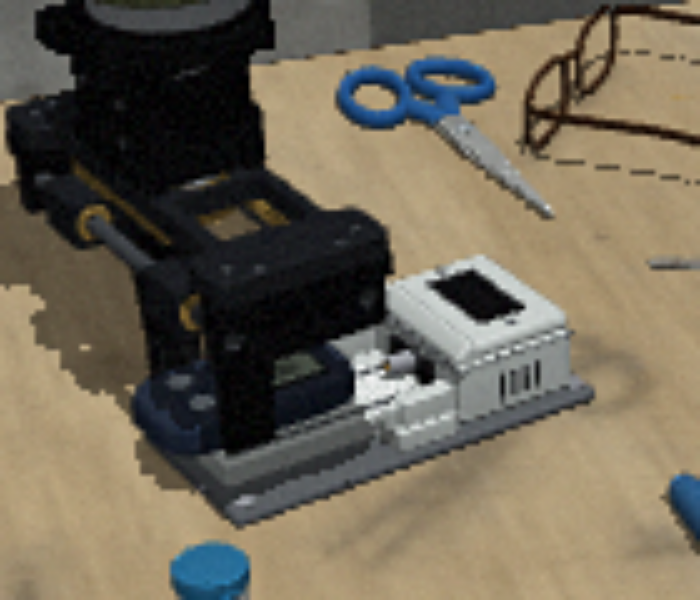

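The meter sits centred over the bed, from x ≈ −106 to −14 mm, slot end facing the plunger at crop (400,362). It's about 1 mm off in y. Next I lower it gently.

```bash
python3 -m pendant '[{"dp":[0,0.008,0.03],"rotation":[0,0,0],"jaw":0.45},{"dp":[0,0.008,0.045],"rotation":[0,0,0],"jaw":0.45},{"dp":[0,0.008,0.045],"rotation":[0,0,0],"jaw":0.45},{"dp":[0,0.008,0.045],"rotation":[0,0,0],"jaw":0.45}]'
```

```text
time: 11.48
ee_pos: [0.4423, 0.1313, -0.0164]
eef_rot: [0.99, 0.139, -0.0, -0.0]
ft_force: [-0.2, -0.3, 0.2]
width: 0.0517
grip_force: 45.0
```

```bash
python3 -m pendant '[{"dp":[0,0,0.009],"rotation":[0,0,0],"jaw":0.45},{"dp":[0,0,0.009],"rotation":[0,0,0],"jaw":0.45},{"dp":[0,0,0.009],"rotation":[0,0,0],"jaw":0.45}]'
```

```text
time: 11.85
ee_pos: [0.4423, 0.1313, -0.0177]
eef_rot: [0.99, 0.139, 0.0, -0.0]
ft_force: [0.1, -0.5, -0.3]
width: 0.0514
grip_force: 45.0
```

```bash
python3 -m pendant '[{"dp":[0.04,0,0.004],"rotation":[0,0,0],"jaw":0.45},{"dp":[0.08,0,0.004],"rotation":[0,0,0],"jaw":0.45},{"dp":[0.12,0,0.004],"rotation":[0,0,0],"jaw":0.45},{"dp":[0.145,0,0.004],"rotation":[0,0,0],"jaw":0.45},{"dp":[0.145,0,0.004],"rotation":[0,0,0],"jaw":0.45}]'
```

```text
time: 12.48
ee_pos: [0.4635, 0.1374, -0.0183]
eef_rot: [0.99, 0.139, 0.0, 0.0]
ft_force: [-0.0, -0.1, 0.7]
width: 0.0511
grip_force: 45.0
```

```bash
python3 -m pendant '[{"dp":[0.02,0,0],"rotation":[0,0,0],"jaw":0.45},{"dp":[0.04,0,0],"rotation":[0,0,0],"jaw":0.45},{"dp":[0.053,0,0],"rotation":[0,0,0],"jaw":0.45},{"dp":[0.053,0,0],"rotation":[0,0,0],"jaw":0.45}]'
python3 - <<'E'
from h import *
from bench import r
s=r.read_state();print(dk(s["ee_pos"]*1000))
E
```

```text
time: 12.98
ee_pos: [0.4671, 0.1385, -0.0184]
eef_rot: [0.99, 0.139, -0.004, 0.0]
ft_force: [-19.1, -5.5, 23.6]
width: 0.0512
grip_force: 45.0
[-48.45140415   1.46209274 -18.43620345]
```

Run:
```python
from h import *
from bench import r,camera
s=r.read_state();print(s["ft_force"].round(1),s["torque"].round(2),R.from_quat(s["eef_rot"]).as_matrix()[:,2])
o=[]
c=camera("side");o.append(cv2.resize(c["image"][110:210,190:300,::-1],(440,400),interpolation=2))
P=pts(c)*1000;D=dk(P)
for u,v in ():pass
I=c["image"].astype(int);b=(I[...,2]-I[...,0]>8)&(I.max(2)<140)&(abs(D[...,1])<30)&(D[...,0]>-100)&(D[...,0]<25)&(D[...,2]>14)&(D[...,2]<45)
q=D[b]
for a in range(-100,25,8):
    w=q[(q[:,0]>=a)&(q[:,0]<a+8)]
    if len(w)>3:print(a,len(w),w[:,1].min().round(1),w[:,1].max().round(1),np.percentile(w[:,2],[5,50,95]).round(1))
c=camera("top");o.append(cv2.resize(c["image"][170:270,165:255,::-1],(360,400),interpolation=2))
cv2.imwrite("pics/s5.png",np.hstack(o))
```

```text
[-19.1  -5.5  23.6] [-1.28  4.41  0.02] [-0.00772957 -0.00152024 -0.99996897]
-84 33 -17.8 11.6 [19.4 25.4 30.9]
-76 68 -23.7 18.9 [19.6 31.  33.1]
-68 66 -27.6 19.6 [21.5 31.5 33.8]
-60 46 -24.5 23.3 [23.  32.2 34.2]
-52 25 -12.1 21.3 [30.  32.2 34. ]
-44 11 2.6 22.8 [30.  31.5 33.5]
-36 5 -25.1 -24.2 [21.  27.7 31.8]
-28 28 -28.1 -17.4 [19.1 26.9 32. ]
-20 19 -26.6 -20.2 [20.3 27.8 32.3]
-12 23 -26.9 -18.0 [20.7 28.4 32.9]
-4 25 -26.2 1.6 [25.3 31.6 33.7]
4 19 -22.2 1.5 [24.4 31.4 33.4]
```

View pics/s5.png

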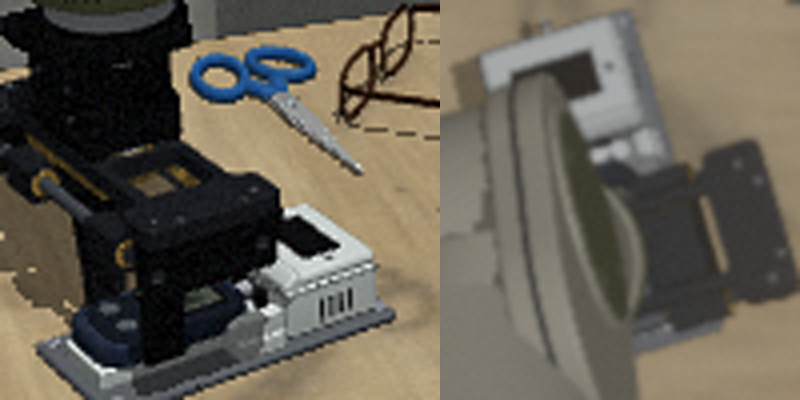

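The picture and depth show the meter flat and square, its slot end at x ≈ 12 mm just touching the plunger. But the arm is also pressing down at 24 N, so bed friction is opposing the push. I'll ease the vertical load.

```bash
python3 -m pendant '[{"dp":[0,0,-0.006],"rotation":[0,0,0],"jaw":0.45},{"dp":[0,0,-0.013],"rotation":[0,0,0],"jaw":0.45},{"dp":[0,0,-0.013],"rotation":[0,0,0],"jaw":0.45}]'
python3 - <<'E'
from h import *
from bench import r
s=r.read_state();print(dk(s["ee_pos"]*1000),s["joint_torque"].round(1))
E
```

```text
time: 13.45
ee_pos: [0.4686, 0.1388, -0.0173]
eef_rot: [0.99, 0.139, -0.002, 0.0]
ft_force: [-5.1, -1.2, -2.6]
width: 0.0512
grip_force: 45.0
[-46.92320379   1.41703509 -17.31517761] [  0.1 -47.4   5.  -34.6  -0.   -2.   -0. ]
```

```bash
python3 -m pendant '[{"dp":[0.01,0,0],"rotation":[0,0,0],"jaw":0.45},{"dp":[0.02,0,0],"rotation":[0,0,0],"jaw":0.45},{"dp":[0.02,0,0],"rotation":[0,0,0],"jaw":0.45}]'
python3 - <<'E'
from h import *
from bench import r
s=r.read_state();print(dk(s["ee_pos"]*1000))
E
```

```text
time: 13.82
ee_pos: [0.4711, 0.1395, -0.0175]
eef_rot: [0.99, 0.139, -0.003, 0.0]
ft_force: [-5.6, -1.6, -1.9]
width: 0.0513
grip_force: 45.0
[-44.28464802   1.39227794 -17.54401387]
```

```bash
python3 -m pendant '[{"dp":[0.01,0,-0.002],"rotation":[0,0,0],"jaw":0.45},{"dp":[0.02,0,-0.002],"rotation":[0,0,0],"jaw":0.45},{"dp":[0.02,0,-0.002],"rotation":[0,0,0],"jaw":0.45}]'
python3 - <<'E'
from h import *
from bench import r
s=r.read_state();print(dk(s["ee_pos"]*1000))
E
```

```text
time: 14.2
ee_pos: [0.4735, 0.1402, -0.0174]
eef_rot: [0.99, 0.139, -0.003, 0.001]
ft_force: [-8.3, -1.6, -2.1]
width: 0.0511
grip_force: 45.0
[-41.81081864   1.36582374 -17.44464177]
```

```bash
python3 -m pendant '[{"dp":[0.007,0,-0.001],"rotation":[0,0,0],"jaw":0.45},{"dp":[0.013,0,-0.002],"rotation":[0,0,0],"jaw":0.45},{"dp":[0.013,0,-0.002],"rotation":[0,0,0],"jaw":0.45}]'
python3 - <<'E'
from h import *
from bench import r
s=r.read_state();print(dk(s["ee_pos"]*1000))
E
```

```text
time: 14.58
ee_pos: [0.474, 0.1403, -0.0176]
eef_rot: [0.99, 0.139, -0.004, 0.001]
ft_force: [-12.4, -3.8, -1.7]
width: 0.0515
grip_force: 45.0
[-41.31808591   1.3682176  -17.63058897]
```

The meter stopped after only 0.5 mm and the force jumped, so it's on the stops. I'll firm up to about 20 N.

```bash
python3 -m pendant '[{"dp":[0.007,0,-0.001],"rotation":[0,0,0],"jaw":0.45},{"dp":[0.015,0,-0.003],"rotation":[0,0,0],"jaw":0.45},{"dp":[0.015,0,-0.003],"rotation":[0,0,0],"jaw":0.45},{"dp":[0.015,0,-0.003],"rotation":[0,0,0],"jaw":0.45}]'
python3 - <<'E'
from h import *
from bench import r
s=r.read_state();print(dk(s["ee_pos"]*1000))
E
```

```text
time: 15.08
ee_pos: [0.4741, 0.1403, -0.0179]
eef_rot: [0.99, 0.139, -0.006, 0.001]
ft_force: [-17.9, -4.1, 0.7]
width: 0.0512
grip_force: 45.0
[-41.28232547   1.32170949 -17.91982453]
```

Now hold for 4 s, then check.

```bash
for i in 1 2 3 4; do python3 -m pendant '[{"dp":[0,0,0],"rotation":[0,0,0],"jaw":0.45},{"dp":[0,0,0],"rotation":[0,0,0],"jaw":0.45},{"dp":[0,0,0],"rotation":[0,0,0],"jaw":0.45},{"dp":[0,0,0],"rotation":[0,0,0],"jaw":0.45},{"dp":[0,0,0],"rotation":[0,0,0],"jaw":0.45},{"dp":[0,0,0],"rotation":[0,0,0],"jaw":0.45},{"dp":[0,0,0],"rotation":[0,0,0],"jaw":0.45},{"dp":[0,0,0],"rotation":[0,0,0],"jaw":0.45}]' | tail -5; done
python3 - <<'E'
from h import *
from bench import r,camera
s=r.read_state();print(dk(s["ee_pos"]*1000))
c=camera("side");D=dk(pts(c)*1000)
I=c["image"].astype(int);b=(I[...,2]-I[...,0]>8)&(I.max(2)<140)&(abs(D[...,1])<30)&(D[...,0]>-100)&(D[...,0]<30)&(D[...,2]>14)&(D[...,2]<45)
q=D[b]
for a in range(-84,32,8):
    w=q[(q[:,0]>=a)&(q[:,0]<a+8)]
    if len(w)>3:print(a,len(w),w[:,0].max().round(1),w[:,1].min().round(1),w[:,1].max().round(1),np.percentile(w[:,2],[5,50,95]).round(1))
cv2.imwrite("pics/s6.png",cv2.resize(c["image"][120:210,200:300,::-1],(660,594),interpolation=2))
E
```

```text
ee_pos: [0.4741, 0.1403, -0.0179]
eef_rot: [0.99, 0.139, -0.006, 0.001]
ft_force: [-17.3, -4.8, -0.3]
width: 0.0513
grip_force: 45.0
ee_pos: [0.4741, 0.1403, -0.0179]
eef_rot: [0.99, 0.139, -0.006, 0.001]
ft_force: [-17.6, -4.4, 0.6]
width: 0.051
grip_force: 45.0
ee_pos: [0.474, 0.1403, -0.0179]
eef_rot: [0.99, 0.139, -0.006, 0.001]
ft_force: [-17.1, -4.0, 0.1]
width: 0.0512
grip_force: 45.0
ee_pos: [0.4741, 0.1403, -0.0179]
eef_rot: [0.99, 0.139, -0.006, 0.001]
ft_force: [-17.4, -4.0, 1.0]
width: 0.0512
grip_force: 45.0
[-41.24683044   1.31950011 -17.89497532]
-76 46 -68.0 -17.4 15.1 [16.4 27.7 32.4]
-68 61 -60.1 -27.4 20.7 [20.1 31.2 33.9]
-60 66 -52.0 -26.9 23.4 [20.4 31.4 34.4]
-52 43 -44.8 -27.5 28.0 [25.6 32.4 34.9]
-44 28 -36.1 -10.1 27.9 [30.8 32.7 34.5]
-36 6 -32.4 3.3 20.6 [31.9 32.3 35.4]
-28 7 -20.1 -25.7 18.4 [19.4 27.1 32.8]
-20 21 -12.9 -26.9 -17.7 [19.1 28.4 31.7]
-12 26 -4.0 -28.9 -17.5 [20.5 29.3 32.8]
-4 12 3.6 -25.5 -19.4 [26.2 29.7 31.3]
4 21 12.0 -26.1 -2.4 [27.7 32.5 34.2]
12 19 19.8 -21.7 2.5 [23.8 29.9 33.5]
```

View pics/s6.png

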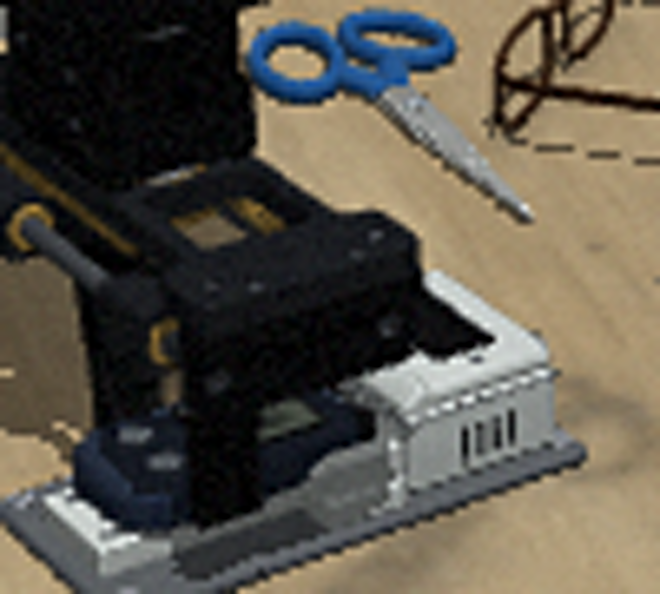

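The slot end measures x = 19.8 mm, flush with the head (crop 380,430). The meter is flat and square, and a steady 18 N push held for over 4 s against a plunger load of about 8 N. Handing in.

```bash
python3 -c "
from bench import r
print(r.close_job())"
```

```text
the job is handed in; nothing more can be done
None
```

I handed the job in with the meter flat in the dock, slot end against the stops. It had been held there at a steady 18 N push for over 4 s and was still gripped; no verdict on the judging came back.

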